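# Load a fresh filter tube in the gas probe and switch the tester on

## Task

Take the fresh filter tube (the one with the white filling) from the rack and push it down into the collet of the green probe until it has gone past the seal and bottoms, so that only its last 10 mm show. Then throw the chrome toggle on the test box over to on, and leave tube and switch so. Leave the two dark spent tubes in the rack and do not knock the other things on the bench about.

Things in the scene. Friction and masses are not known exactly. Their poses are not given: they have to be found in the camera images.
- filter_tube: Fresh filter tube: clear rigid tube with closed flat ends and a bright white filling, a blue band near each end; diameter 14 mm, length 60 mm, about 30 g, ends chamfered 1.5 mm and alike (either may go in). Starts upright in a hole of the rack, 20 mm deep, 40 mm showing. Origin at the centre of its lower end, z up along the tube; its top is at z = 60 mm.
- tube_middle (a point): Middle of the fresh filter tube, on its axis, 30 mm from either end.
- rack: Fixed aluminium rack block, 56 (x) by 140 (y) by 32 mm high, with three holes (15.5 mm wide, 20 mm deep) in a row along its y at -45, 0 and +45 mm. Origin at the centre of its underside. Which hole holds the fresh tube varies.
- spent_a: Spent filter tube, same size and shape as the fresh one but with a dark brown filling; origin at the centre of its lower end. Stays in the rack.
- spent_b: The other spent filter tube, same as spent_a. Stays in the rack.
- test_box: Fixed grey gas test box, 140 (x) by 120 (y) mm, aluminium top panel 80 mm above the bench; origin: centre of the box's underside. A holster on its -x side holds the green probe body (41 mm across) fast and upright, axis 115 mm along -x from the origin; on its top a black collar with the collet. Chrome toggle on the panel at x = +4, y = -27 mm; a gauge 5 mm high beside it at y = +31 mm.
- collet_mouth (a point): Centre of the collet's mouth, at the top of the black collar (28 mm across), 112 mm above the bench. The mouth is a funnel 21 mm wide that narrows within 5 mm to a straight vertical bore 15.5 mm wide.
- seal (a point): Centre of the sprung rubber seal, 24 mm below the mouth. A tube let go in the bore drops onto it and stands there by itself, nearly upright (within 4 degrees), about 37 mm of it showing. Pushing it past the seal and on down to the floor of the bore takes about 10 to 20 N straight down on its top end, more at speed; it stays where it is left.
- collet_stop (a point): Centre of the bore's floor, 50 mm below the mouth: a tube pushed fully home stands on it and its top end is then 10 mm above the mouth.
- toggle (a joint): Chrome toggle switch, rad: 0 = off (leaning 0.3 rad to the box's -x, towards the red dot and the probe), 0.6 = on (leaning 0.3 rad to the box's +x, towards the green dot). Over-centre: it snaps to the nearer end past the middle (0.3), and takes about 2 N at its tip, 4 N halfway up, to throw.
- toggle_tip (a point): Tip of the toggle's bat. The bat is 8 to 10 mm thick and 40 mm long from its pivot; off, the tip is 43 mm above the panel (123 mm above the bench).
- toggle_pivot (a point): Pivot of the toggle, 5 mm above the panel; the bat swings in the box's x-z plane about it. A chrome bush 14 mm wide ends 1 mm above the pivot.
- nut_a: Brass marine wing nut, about 44 mm across its wings, 17 mm high; origin at the centre of its underside. Bystander.
- nut_b: Second brass wing nut, the same. Bystander.
- bracket: Steel battery hold-down bracket, angle 180 by 30 by 22 mm; origin at the centre of its underside, long axis x. Bystander.
- post_cover: Grey rubber battery post cover, 34 mm wide, 27 mm high; origin at the centre of its underside. Bystander.
- wrench: Small steel wrench lying on the bench, long axis x. Bystander.
- grease_jar: Red jar with a white cap, 56 mm wide, 45 mm high; origin at the centre of its underside. Bystander.

How it is judged (in metres and radians):
On the way, in this order (a step that is already met when the one before it is completed fails the run):
1. the fresh tube is pushed home in the collet while the switch is still off (z of tube_middle in the frame of collet_stop below 0.032 m and horizontal distance between tube_middle and collet_stop below 0.003 m and value of joint toggle below 0.15 rad), for 0.2 s.
2. the switch is thrown to on (value of joint toggle above 0.5 rad), for 0.2 s.
At the end, for the whole second after the job is handed in: The fresh tube stands upright in the probe's collet, its lower end within 2 mm of the bore's floor (not more than 12 mm of it showing), at rest; the toggle is on (above 0.5 rad); both spent tubes are still in their places in the rack, within 20 mm (z of tube_middle in the frame of collet_stop between 0.027 and 0.032 m and horizontal distance between tube_middle and collet_stop below 0.003 m and angle between the z axis of filter_tube and the z axis of test_box, either way round below 0.08 rad and linear speed of filter_tube below 0.01 m/s and value of joint toggle above 0.5 rad and distance of each of spent_a, spent_b from where it was at the start of the episode below 0.02 m); the robot touches nothing.
It fails at once if a spent tube is moved by more than 20 mm (distance of any of spent_a, spent_b from where it was at the start of the episode above 0.02 m).
It fails at once if a bystander on the bench is shifted by more than 30 mm (distance of any of nut_a, nut_b, bracket, post_cover, wrench, grease_jar from where it was at the start of the episode above 0.03 m).
It also fails if it takes over 58 s, if anything falls off the work surface, if the arm or the gripper's body presses on something with over 40 N, if the wrist force passes 120 N, or if a joint passes its speed limit or range.

## Robot

A 6-joint arm with a two-finger parallel gripper is mounted at the origin on the work surface. World frame = base frame: x ahead of the robot, y to its left, z up, the work surface at z = 0. Lengths are in m, angles in degrees, forces in N, time in s.
With the tool pointing down it reaches from about 0.3 to 0.75 m from the base axis. Payload 8.5 kg.
Tool frame: the origin (TCP) lies on the mounting face of the last link; the fingertips stand 173 mm ahead of it and the grasp point (between the pads) lies 155 mm ahead of it; x points along the fingers, y is the direction in which the jaws open and shut, and the axes are right-handed (so a half turn about x gives the same grasp; the last joint's range is limited). The gripper opens to 85 mm and grips with 20 to 120 N. Pads are 22 mm wide; open, the fingers measure 114 mm over their backs; the gripper's body (76 mm by 85 mm) begins 54 mm behind the grasp point. The pads swing forward as they close: fully open they stand 13 mm farther back than shut.
Start: joints at [60.602, 21.807, 74.336, -0, 83.858, -12.336], TCP at [0.161, 0.526, 0.405] pointing down, gripper open.
Joint ranges: [-178.18, 178.18], [-50.72, 133.34], [12.68, 142.11], [-81.47, 261.47], [9.98, 163.14], [-165.26, 165.26]. Speed limits (degrees/s): [136.94, 136.94, 180, 180, 180, 180].

## Interface

Orientations are given as a 3x3 rotation matrix whose columns are the frame's x, y, z axes.
In Python, from cell import bot gives the robot as it stands. Calls block until the motion is done:
- bot.goto(position, orientation): joint-space move of the TCP to a pose.
- bot.movel(position, attitude=None, speed=0.15): straight line of the TCP; attitude=None keeps the orientation; speed is the mean speed in m/s.
- bot.movej(angles): joint-space move.
- bot.let_go() and bot.close_gripper(grip_force=None): open the fingers fully, or close them until they stop; grip_force is the grip in N (None keeps the last).
- bot.pause(seconds).
- bot.inverse_kinematics(position, orientation): joint angles nearest the present ones, or None.
- bot.get_image(name): name is "scene" or "top" or "wrist"; returns a dict with "pixels" (400x640x3 uint8, red, green, blue), "intrinsics" (3x3 intrinsics, pixels), "k1" (the pictures are not rectified: a ray, as slopes to the right and down, at radius r is drawn at 1 + k1 r^2 times it, then the intrinsics apply), "eye" and "orientation" of the camera in the world. Camera axes: x right, y down, z forward; pixel columns grow to the right and rows downward; lengths in m; the calibration is good to about 2 mm. A picture is of the moment at which its call begins. There is no depth.
A pose or a line that the arm cannot do raises bot.MotionError and nothing moves.
- bot.hand_in(): hands the job in, once; it reports no verdict.
Readings, each from a call of its own:
- bot.read_time_s(): time.
- bot.read_joint_positions(): joint angles.
- bot.read_joint_velocities(): joint speeds.
- bot.read_joint_torque(): joint torques, N m.
- bot.read_tool_pos(): TCP position.
- bot.read_orientation(): TCP orientation.
- bot.read_wrist_force(): force on the tool from outside, world axes, zero at the start.
- bot.read_ft_torque(): the same for the moment, N m.
- bot.read_opening(): finger opening in m.
Only numpy, scipy, OpenCV 4.12 (cv2) and the standard library are available. Lean on these libraries where they do the work, as an engineer would, in place of code of your own. Each camera call takes 0.05 s, during which the arm holds its last target.

## Working session

There is one attempt and no reset: what is moved stays moved. The work goes in short steps, each a Python script; the robot and the scene stay as the last script left them, time stands still between calls to the robot, and variables do not carry over. Pictures are saved under pics/ and viewed, and the job is handed in when it is done.

```bash
ls; mkdir -p pics; python3 - <<'E'
from cell import bot
import cv2
for n in ["scene","top","wrist"]:
    d=bot.get_image(n)
    cv2.imwrite(f"pics/{n}0.png",d["pixels"][:,:,::-1])
    print(n,d["intrinsics"],d["k1"],d["eye"],d["orientation"])
print(bot.read_time_s(),bot.read_orientation())
E
```

```text
pics
scene [[397.90568661   0.         318.86341588]
 [  0.         397.90568661 197.17619162]
 [  0.           0.           1.        ]] -0.03076025277335871 [1.29880273 0.48314842 0.80759649] [[-0.5357822   0.53404665 -0.65401193]
 [ 0.84435309  0.33676669 -0.41672059]
 [-0.0022988  -0.77548847 -0.63135754]]
top [[464.5383148    0.         317.40517719]
 [  0.         464.5383148  197.18800214]
 [  0.           0.           1.        ]] -0.12911372524274226 [0.28124128 0.00450973 1.50328497] [[-0.09663404 -0.97353911  0.20708322]
 [-0.99531133  0.09538615 -0.01602646]
 [-0.00415048 -0.20766097 -0.97819205]]
wrist [[302.13757504   0.         319.94219884]
 [  0.         302.13757504 201.15677777]
 [  0.           0.           1.        ]] 0.01739135445826025 [0.0923271  0.54774146 0.37394793] [[ 0.29242777  0.91706956  0.27105245]
 [ 0.95628529 -0.27980934 -0.08500107]
 [-0.00210889  0.28406014 -0.95880414]]
0.15 [[-5.24041550e-04  2.93405527e-01  9.55987930e-01]
 [-9.53145797e-04  9.55987480e-01 -2.93405912e-01]
 [-9.99999408e-01 -1.06495277e-03 -2.21318917e-04]]
```

View pics/scene0.png

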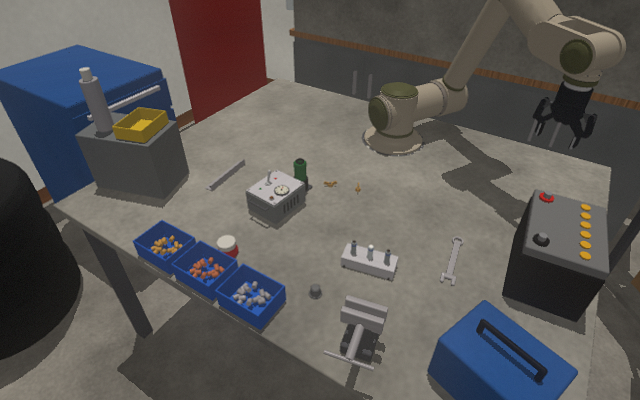

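View pics/top0.png

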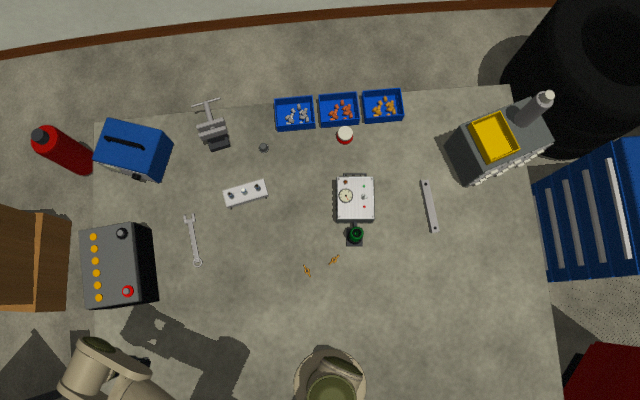

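View pics/wrist0.png

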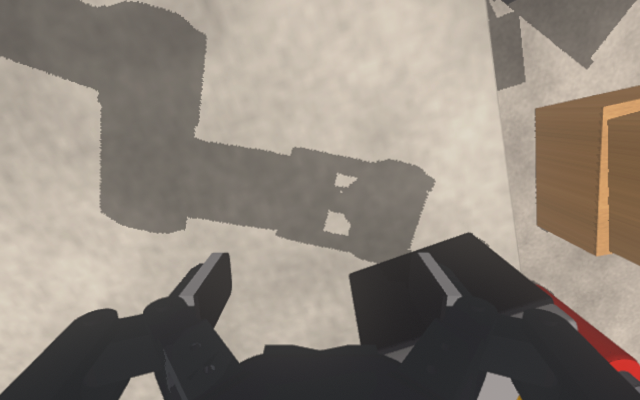

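The overview shows the rack near top (245,193), its middle tube white, and the test box at (354,198) with the probe at (354,234). I'll zoom in for accurate pixel positions.

```bash
cat > h.py <<'E'
import numpy as np, cv2
def ray(d,u,v):
    K=np.array(d["intrinsics"]); k1=d["k1"]
    p=cv2.undistortPoints(np.array([[[u,v]]],float),K,np.array([k1,0,0,0]))[0,0]
    return np.array(d["eye"]),np.array(d["orientation"])@np.array([p[0],p[1],1.])
def at_z(d,u,v,z):
    e,r=ray(d,u,v); return e+r*(z-e[2])/r[2]
def proj(d,P):
    R=np.array(d["orientation"]); 
    rv=cv2.Rodrigues(R.T)[0]; t=-R.T@np.array(d["eye"])
    return cv2.projectPoints(np.atleast_2d(np.array(P,float)),rv,t,np.array(d["intrinsics"]),np.array([d["k1"],0,0,0]))[0][:,0]
def tri(obs):
    A=np.zeros((3,3));b=np.zeros(3)
    for d,u,v in obs:
        e,r=ray(d,u,v); r=r/np.linalg.norm(r); M=np.eye(3)-np.outer(r,r); A+=M; b+=M@e
    return np.linalg.solve(A,b)
def crop(d,u0,v0,w,h,s,fn):
    im=d["pixels"][v0:v0+h,u0:u0+w,::-1]
    cv2.imwrite(fn,cv2.resize(im,None,fx=s,fy=s,interpolation=cv2.INTER_CUBIC))
E
python3 - <<'E'
from h import *
import pickle
from cell import bot
D={n:bot.get_image(n) for n in["scene","top"]}
pickle.dump(D,open("D0.pkl","wb"))
crop(D["top"],210,160,180,100,4,"pics/t1.png")
crop(D["scene"],230,145,180,140,4,"pics/s1.png")
E
```

```text
(no output)
```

View pics/t1.png

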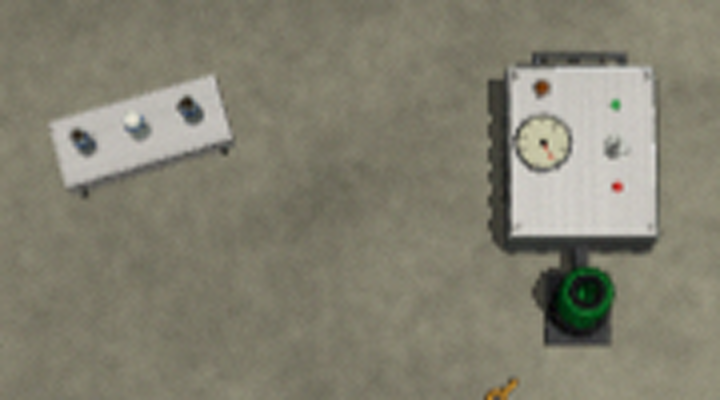

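View pics/s1.png

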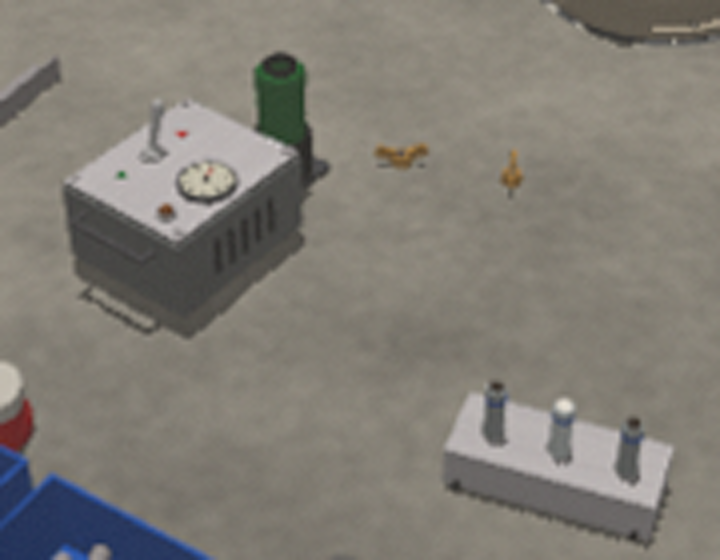

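```bash
python3 - <<'E'
from h import *
import pickle
np.set_printoptions(precision=4,suppress=True)
D=pickle.load(open("D0.pkl","rb")); T=D["top"];S=D["scene"]
t=lambda x,y:(210+(x+.5)/4-.5,160+(y+.5)/4-.5)
s=lambda x,y:(230+(x+.5)/4-.5,145+(y+.5)/4-.5)
for nm,f,d,L,z in [("rackT",t,T,[(50,122),(215,75),(232,140),(67,190)],.032),("boxT",t,T,[(510,67),(655,66),(658,237),(510,237)],.08),
 ("rackS",s,S,[(475,395),(673,448),(655,500),(445,452)],.032),
 ("boxS",s,S,[(187,100),(300,153),(180,242),(65,183)],.08)]:
    P=np.array([at_z(d,*f(*q),z) for q in L]); c=P.mean(0); print(nm,c); print(P[:,:2])
print("tube",at_z(T,*t(135,121),.072),at_z(S,*s(564,407),.072),tri([(T,*t(135,121)),(S,*s(564,407))]))
print("mouth",at_z(T,*t(589,291),.112),at_z(S,*s(281,66),.112),tri([(T,*t(589,291)),(S,*s(281,66))]))
print("tip",at_z(S,*s(157,102),.123),at_z(T,*t(611,152),.123))
E
```

```text
rackT [0.6312 0.2141 0.032 ]
[[0.6466 0.2881]
 [0.6726 0.1504]
 [0.6169 0.1405]
 [0.5887 0.2773]]
boxT [ 0.5704 -0.1375  0.08  ]
[[ 0.6435 -0.0874]
 [ 0.6332 -0.2019]
 [ 0.4968 -0.1875]
 [ 0.5081 -0.0731]]
rackS [0.6319 0.2153 0.032 ]
[[0.6198 0.1447]
 [0.5929 0.2775]
 [0.6397 0.2857]
 [0.6753 0.1532]]
boxS [ 0.5714 -0.1341  0.08  ]
[[ 0.5002 -0.1851]
 [ 0.5102 -0.0704]
 [ 0.6419 -0.0839]
 [ 0.6335 -0.1972]]
tube [0.6308 0.2126 0.072 ] [0.6339 0.2152 0.072 ] [0.6313 0.2135 0.0688]
mouth [ 0.4561 -0.1263  0.112 ] [ 0.4595 -0.1214  0.112 ] [ 0.4559 -0.1255  0.1087]
tip [ 0.5613 -0.1629  0.123 ] [ 0.5588 -0.154   0.123 ]
```

```bash
cat >> h.py <<'E'
def ori(yaw):  # jaws along direction yaw (deg)
    a,b=np.cos(np.radians(yaw)),np.sin(np.radians(yaw))
    return np.array([[0,a,b],[0,b,-a],[-1,0,0]])
E
python3 - <<'E'
from h import *
from cell import bot
np.set_printoptions(precision=4,suppress=True)
for y in (11.3,191.3,-90-5.3,90-5.3,-5.3,174.7): 
    for p in ([.6315,.214,.33],[.457,-.125,.33]):
        q=bot.inverse_kinematics(p,ori(y)); print(y,p,q)
q=bot.inverse_kinematics([.6315,.214,.35],ori(11.3))
t0=bot.read_time_s()
bot.goto([.6315,.214,.35],ori(11.3))
print(bot.read_time_s()-t0, bot.read_tool_pos(),bot.read_joint_positions())
d=bot.get_image("wrist"); cv2.imwrite("pics/w1.png",d["pixels"][:,:,::-1])
import pickle; pickle.dump(d,open("w1.pkl","wb"))
print(proj(d,[[.6315,.214,.072],[.6315,.214,.032]]))
E
```

```text
11.3 [0.6315, 0.214, 0.33] [ 8.5705 36.7442 60.4954 -0.     82.7604 -2.7295]
11.3 [0.457, -0.125, 0.33] [-29.6568  18.5585  93.0943  -0.      68.3472 -40.9568]
191.3 [0.6315, 0.214, 0.33] None
191.3 [0.457, -0.125, 0.33] [-29.6568  18.5585  93.0943  -0.      68.3472 139.0432]
-95.3 [0.6315, 0.214, 0.33] [  8.5705  36.7442  60.4954  -0.      82.7604 103.8705]
-95.3 [0.457, -0.125, 0.33] [-29.6568  18.5585  93.0943  -0.      68.3472  65.6432]
84.7 [0.6315, 0.214, 0.33] [  8.5705  36.7442  60.4954  -0.      82.7604 -76.1295]
84.7 [0.457, -0.125, 0.33] [ -29.6568   18.5585   93.0943   -0.       68.3472 -114.3568]
-5.3 [0.6315, 0.214, 0.33] [ 8.5705 36.7442 60.4954 -0.     82.7604 13.8705]
-5.3 [0.457, -0.125, 0.33] [-29.6568  18.5585  93.0943  -0.      68.3472 -24.3568]
174.7 [0.6315, 0.214, 0.33] None
174.7 [0.457, -0.125, 0.33] [-29.6568  18.5585  93.0943  -0.      68.3472 155.6432]
2.0417 [0.631  0.215  0.3503] [ 8.6661 35.8781 58.7397  0.011  85.3665 -2.7289]
[[319.8837 201.7155]
 [319.9331 190.0419]]
```

View pics/w1.png

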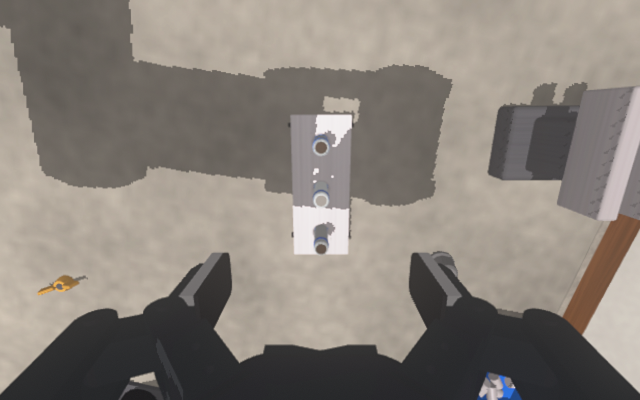

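```bash
python3 - <<'E'
from h import *
import pickle
d=pickle.load(open("w1.pkl","rb"))
crop(d,280,105,90,155,5,"pics/w1c.png")
E
```

```text
(no output)
```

View pics/w1c.png

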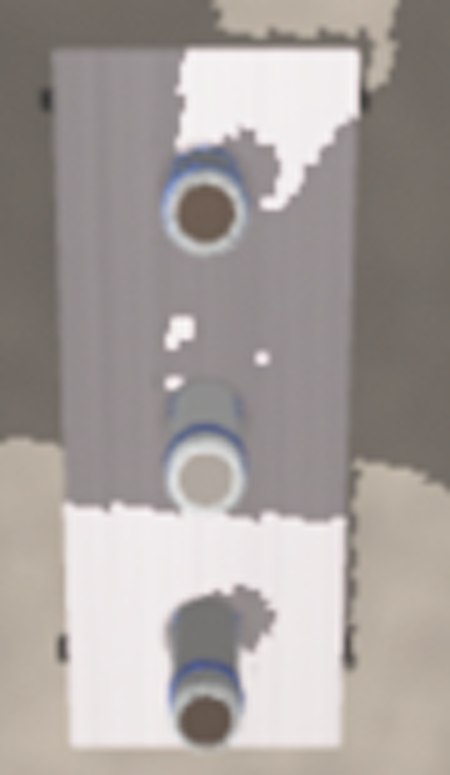

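The middle tube is the fresh one (white/light core; top ring centred at crop (205,477), i.e. pixel (321,200)); the outer two are brown.

```bash
python3 - <<'E'
from h import *
import pickle
np.set_printoptions(precision=4,suppress=True)
d=pickle.load(open("w1.pkl","rb"))
f=lambda x,y:(280+(x+.5)/5-.5,105+(y+.5)/5-.5)
P=np.array([at_z(d,*f(*q),.032) for q in[(52,49),(360,48),(341,746),(70,746)]]); print(P[:,:2],P.mean(0))
v=(P[0]+P[1]-P[2]-P[3])/2; print(np.linalg.norm(v),"yaw",np.degrees(np.arctan2(-v[0],v[1])))
print("tube",at_z(d,*f(205.5,477),.072))
for q in [(204,211),(205,720)]: print(at_z(d,*f(*q),.072))
print(bot.read_tool_pos()) if 0 else None
E
```

```text
[[0.5905 0.2786]
 [0.6457 0.2899]
 [0.6738 0.1522]
 [0.6181 0.1409]] [0.632  0.2154 0.032 ]
0.14050998436547274 yaw 11.46118903109803
tube [0.6319 0.2156 0.072 ]
[0.6227 0.2597 0.072 ]
[0.6409 0.171  0.072 ]
```

```bash
python3 - <<'E'
from h import *
from cell import bot
np.set_printoptions(precision=4,suppress=True)
R=ori(11.4)
print(bot.read_tool_pos())
bot.movel([.632,.2155,.213],R,speed=.12)
bot.pause(.2)
print(bot.read_tool_pos(),bot.read_wrist_force(),bot.read_time_s())
bot.close_gripper(60)
print(bot.read_opening(),bot.read_tool_pos(),bot.read_wrist_force(),bot.read_time_s())
d=bot.get_image("wrist"); cv2.imwrite("pics/w2.png",d["pixels"][:,:,::-1])
E
```

```text
[0.631  0.215  0.3503]
[0.6321 0.2155 0.2135] [0.0779 0.0783 0.1368] 3.8333
0.012157508473906602 [0.632  0.2155 0.2132] [-0.0667 -0.1176  1.7444] 4.5
```

View pics/w2.png

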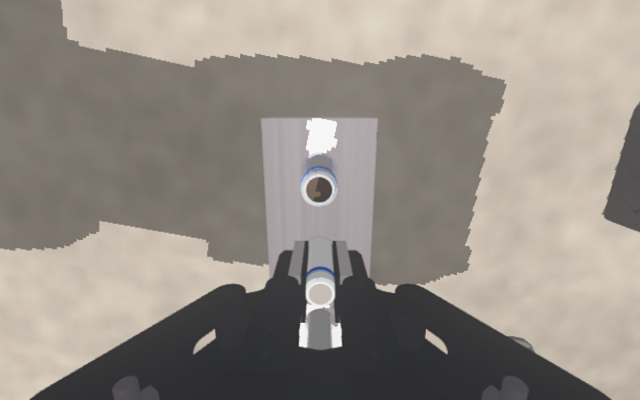

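```bash
python3 - <<'E'
from h import *
from cell import bot
import pickle
np.set_printoptions(precision=4,suppress=True)
bot.movel([.632,.2155,.36],speed=.2)
print(bot.read_opening())
c=np.array([.4575,-.125]); yaw=-5.3
R=ori(yaw)
p=c-.045*np.array([-R[0,2],-R[1,2]])
print(p)
bot.goto([p[0],p[1],.36],R); bot.pause(.2)
print(bot.read_opening(),bot.read_tool_pos(),bot.read_time_s())
d=bot.get_image("wrist"); cv2.imwrite("pics/w3.png",d["pixels"][:,:,::-1])
pickle.dump(d,open("w3.pkl","wb"))
print(proj(d,[[*c,.112],[*c,.08]]))
E
```

```text
0.012381720181305384
[ 0.4533 -0.1698]
0.012403595112540416 [ 0.4537 -0.1694  0.3599] 7.2
[[319.4048 152.9278]
 [319.5193 147.7263]]
```

View pics/w3.png

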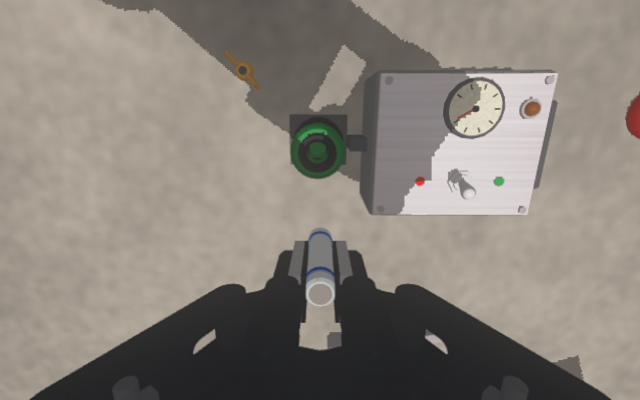

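```bash
python3 - <<'E'
from h import *
import pickle
d=pickle.load(open("w3.pkl","rb"))
crop(d,280,105,90,90,6,"pics/w3c.png")
crop(d,360,60,210,170,3.5,"pics/w3b.png")
E
```

```text
(no output)
```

View pics/w3c.png

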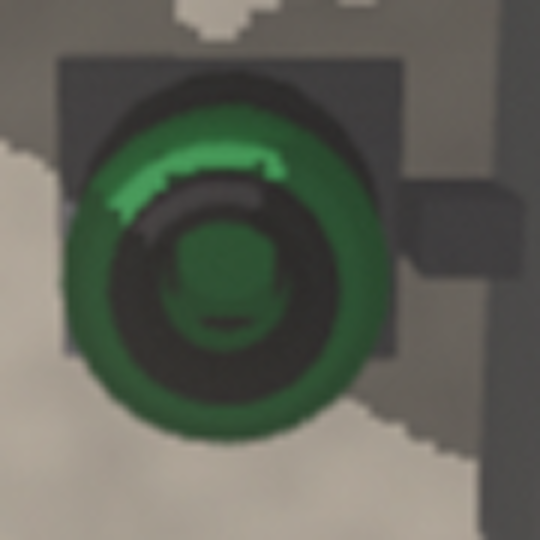

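View pics/w3b.png

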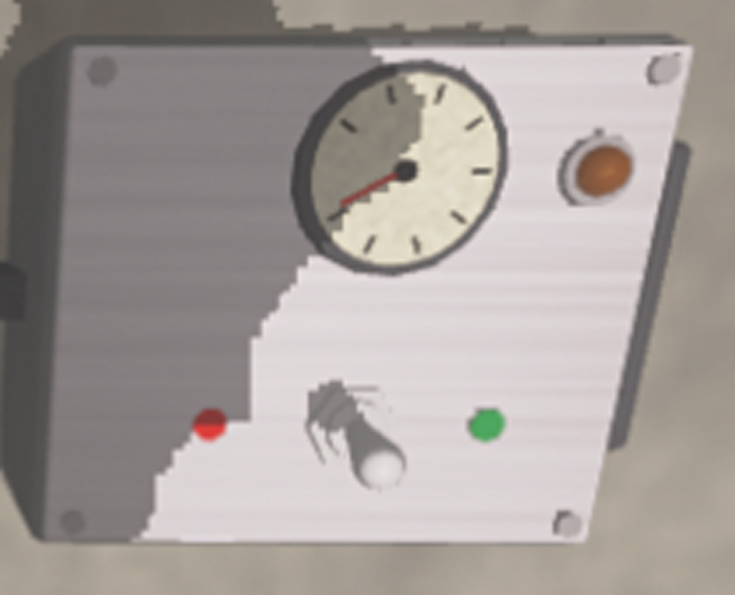

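```bash
python3 - <<'E'
from h import *
import pickle
np.set_printoptions(precision=4,suppress=True)
d=pickle.load(open("w3.pkl","rb"))
f=lambda x,y:(280+(x+.5)/6-.5,105+(y+.5)/6-.5)
g=lambda x,y:(360+(x+.5)/3.5-.5,60+(y+.5)/3.5-.5)
m=at_z(d,*f(224,289),.112); print("mouth",m)
for q in [(340,289),(108,289),(224,407),(224,170)]: print(at_z(d,*f(*q),.112))
P=np.array([at_z(d,*g(*q),.08) for q in[(70,46),(692,47),(587,541),(40,541)]]); c=P.mean(0);print(P[:,:2],c)
ex=(P[1]+P[2]-P[0]-P[3]);ey=P[0]+P[1]-P[2]-P[3]
print(np.degrees(np.arctan2(ex[1],ex[0])),np.degrees(np.arctan2(-ey[0],ey[1])),np.linalg.norm(ex)/2,np.linalg.norm(ey)/2)
for y in(-5.3,-6):
    a=np.radians(y);X=np.array([np.cos(a),np.sin(a)]);print("mouth from box",c[:2]-.115*X)
print("red,green",at_z(d,*g(210,425),.08),at_z(d,*g(487,425),.08))
print("tip",at_z(d,*g(381,470),.121))
print("tubetop",at_z(d,320,293,.36-.141), "tubebottom",at_z(d,320,236,.36-.201))
E
```

```text
mouth [ 0.4557 -0.1247  0.112 ]
[ 0.4695 -0.126   0.112 ]
[ 0.4419 -0.1235  0.112 ]
[ 0.4544 -0.139   0.112 ]
[ 0.457  -0.1109  0.112 ]
[[ 0.5083 -0.0728]
 [ 0.6416 -0.086 ]
 [ 0.6315 -0.1984]
 [ 0.4971 -0.1864]] [ 0.5696 -0.1359  0.08  ]
-5.377704349389766 -5.371334046000572 0.1344233378281513 0.11343798661423392
mouth from box [ 0.4551 -0.1253]
mouth from box [ 0.4552 -0.1239]
red,green [ 0.5391 -0.1604  0.08  ] [ 0.6049 -0.1665  0.08  ]
tip [ 0.5607 -0.1625  0.121 ]
tubetop [ 0.454  -0.1693  0.219 ] tubebottom [ 0.454  -0.1691  0.159 ]
```

```bash
python3 - <<'E'
from h import *
from cell import bot
import pickle
np.set_printoptions(precision=4,suppress=True)
R=ori(-5.37); c=[.4555,-.1248]
bot.movel([*c,.335],R,speed=.12)
bot.pause(.2)
print(bot.read_tool_pos(),bot.read_time_s())
d=bot.get_image("wrist"); crop(d,250,150,140,140,4,"pics/w4.png")
d2=bot.get_image("scene"); crop(d2,270,120,70,80,7,"pics/s4.png")
print(bot.read_wrist_force(),bot.read_time_s())
E
```

```text
[ 0.4556 -0.1253  0.3353] 8.0333
[ 0.634  -0.7349 -0.4847] 8.1333
```

View pics/w4.png

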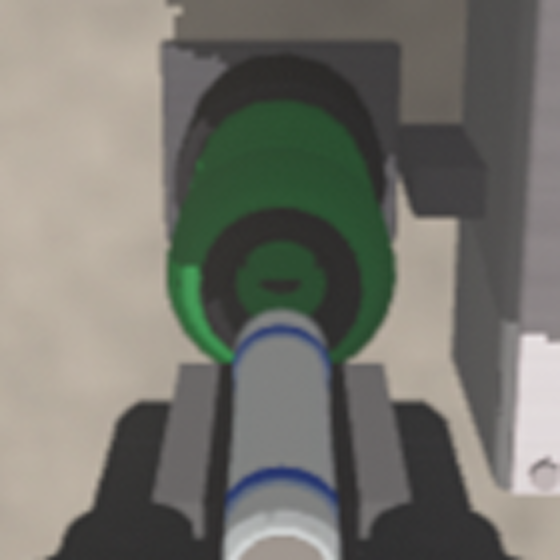

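View pics/s4.png

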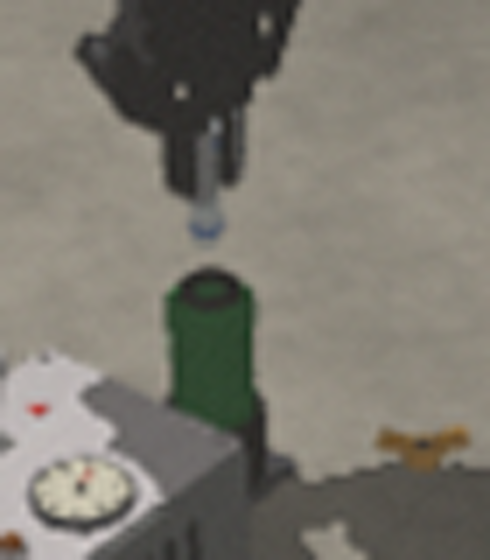

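Wrist crop: the tube (x≈280) is centred on the collar (x≈282). The scene view also shows it above the mouth. Descending with force checks.

```bash
python3 - <<'E'
from h import *
from cell import bot
np.set_printoptions(precision=4,suppress=True)
R=ori(-5.37); c=[.4555,-.1248]
for z in (.316,.308,.300,.293):
    bot.movel([*c,z],R,speed=.05)
    f=np.array(bot.read_wrist_force()); print(z,bot.read_tool_pos(),f,bot.read_ft_torque(),bot.read_opening())
    if np.linalg.norm(f)>12: print("stop");break
bot.pause(.2);print(bot.read_tool_pos(),bot.read_wrist_force(),bot.read_time_s())
d=bot.get_image("wrist"); crop(d,250,150,140,140,4,"pics/w5.png")
E
```

```text
0.316 [ 0.4556 -0.1248  0.3158] [-0.9231 -1.1839 -0.8143] [ 0.0003  0.0265 -0.0449] 0.012187086744580156
0.308 [ 0.4555 -0.1248  0.3077] [-0.1833  0.6655 -0.8686] [0.0015 0.0133 0.0419] 0.012545449514471101
0.3 [ 0.4555 -0.1248  0.2997] [ 0.0119 -0.7114 -0.5411] [0.0382 0.0395 0.0008] 0.011957873994174618
0.293 [ 0.4555 -0.1248  0.2927] [-0.1011  0.3476  0.3134] [ 0.0104 -0.0585  0.0194] 0.011954256375308605
[ 0.4555 -0.1248  0.2931] [-0.8963 -0.1915 -0.33  ] 9.775
```

View pics/w5.png

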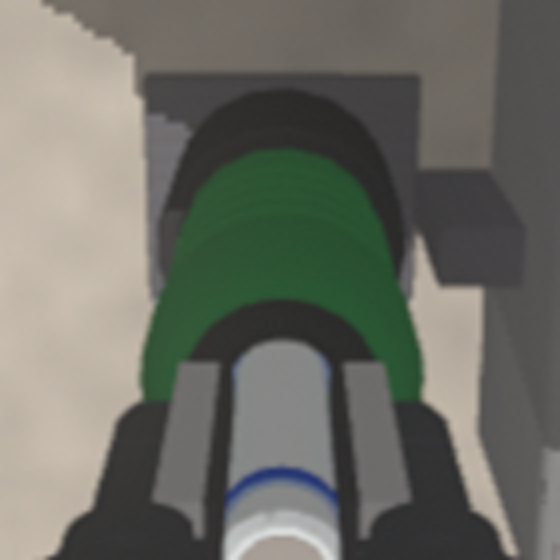

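```bash
python3 - <<'E'
from h import *
from cell import bot
np.set_printoptions(precision=4,suppress=True)
R=ori(-5.37); c=[.4555,-.1248]
bot.let_go(); bot.pause(.3)
bot.movel([*c,.35],R,speed=.12)
bot.close_gripper(40)
print(bot.read_opening(),bot.read_time_s())
d=bot.get_image("wrist"); cv2.imwrite("pics/w6.png",d["pixels"][:,:,::-1])
d2=bot.get_image("scene"); crop(d2,240,120,100,80,7,"pics/s6.png")
E
```

```text
-7.426819112435669e-05 12.2167
```

View pics/w6.png

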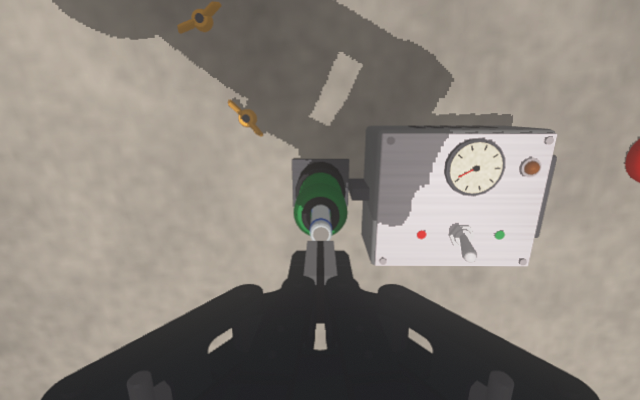

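View pics/s6.png

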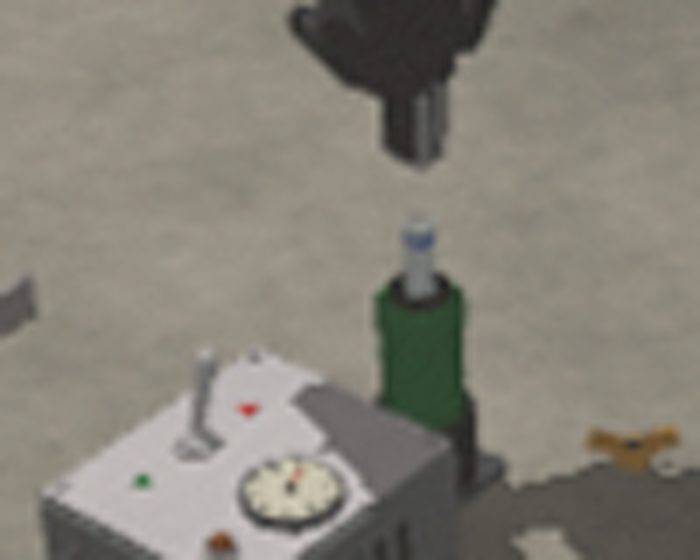

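The tube stands upright on the seal with about 37 mm showing, under the closed fingers. Now pushing.

```bash
python3 - <<'E'
from h import *
from cell import bot
np.set_printoptions(precision=4,suppress=True)
R=ori(-5.37); c=[.4555,-.1248]
bot.movel([*c,.327],R,speed=.08)
z=.327
while z>.2935:
    z-=.003
    bot.movel([*c,z],R,speed=.03)
    f=np.array(bot.read_wrist_force()); p=bot.read_tool_pos(); print(round(z,4),p,f)
    if f[2]>33: print("stop");break
bot.pause(.2);print(bot.read_tool_pos(),bot.read_wrist_force(),bot.read_time_s())
E
```

```text
0.324 [ 0.4555 -0.1248  0.3242] [ 0.5954 -0.2384 -0.1461]
0.321 [ 0.4555 -0.1248  0.3209] [-0.3104  0.3051  0.0309]
0.318 [ 0.4555 -0.1248  0.3179] [ 1.2015 -0.3018  0.0478]
0.315 [ 0.4554 -0.1248  0.3148] [ 0.6199 -0.1244 -0.4102]
0.312 [ 0.4554 -0.1248  0.3118] [ 0.0125 -0.01   -0.2534]
0.309 [ 0.4555 -0.1248  0.3088] [ 0.8691  0.1541 -0.0466]
0.306 [ 0.4555 -0.1248  0.3058] [ 0.0596 -0.5081  0.5364]
0.303 [ 0.4555 -0.1248  0.3028] [ 0.5542  0.5695 -0.9967]
0.3 [ 0.4555 -0.1248  0.2998] [-0.1072  0.4351  0.0558]
0.297 [ 0.4555 -0.1248  0.2968] [-0.6578 -0.8417 -0.0471]
0.294 [ 0.4555 -0.1248  0.2952] [-4.5931  2.3114 14.2585]
0.291 [ 0.4555 -0.1246  0.2947] [-11.89     5.2062  42.0202]
stop
[ 0.4555 -0.1246  0.2947] [-11.143    4.9804  42.1925] 15.95
```

```bash
python3 - <<'E'
from h import *
from cell import bot
np.set_printoptions(precision=4,suppress=True)
d=bot.get_image("wrist"); crop(d,230,150,180,140,4,"pics/w7.png")
d2=bot.get_image("scene"); crop(d2,240,120,100,80,7,"pics/s7.png")
print(bot.read_opening())
E
```

```text
3.496890356708015e-05
```

View pics/w7.png

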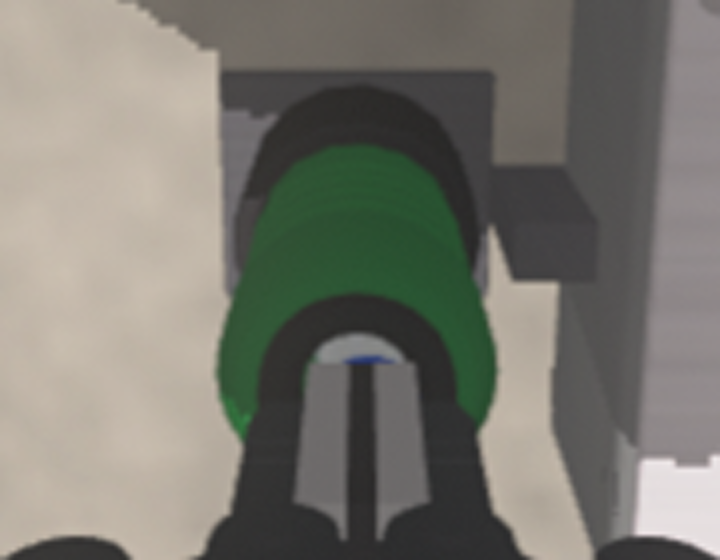

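View pics/s7.png

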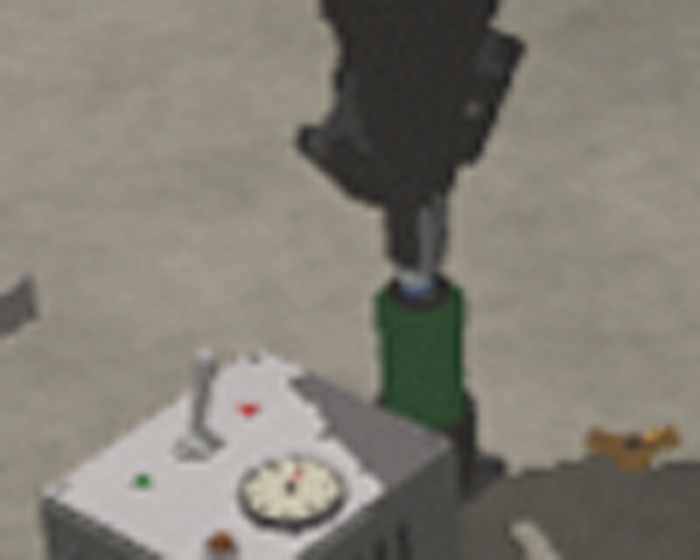

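```bash
python3 - <<'E'
from h import *
from cell import bot
import pickle
np.set_printoptions(precision=4,suppress=True)
R=ori(-5.37); c=[.4555,-.1248]
bot.movel([*c,.36],R,speed=.12)
print(bot.read_wrist_force(),bot.read_time_s())
d=bot.get_image("wrist"); crop(d,270,150,100,100,6,"pics/w8.png")
d2=bot.get_image("scene"); crop(d2,240,120,100,80,7,"pics/s8.png")
pickle.dump((d,d2),open("w8.pkl","wb"))
print(proj(d,[[*c,.122],[*c,.112],[*c,.132]]),proj(d2,[[*c,.122],[*c,.112],[*c,.132]]))
E
```

```text
[ 0.4413  0.5689 -0.3618] 16.775
[[320.3255 216.7696]
 [320.3424 212.3475]
 [320.3071 221.5963]] [[299.6075 157.5117]
 [299.7118 160.1909]
 [299.5022 154.8053]]
```

View pics/w8.png

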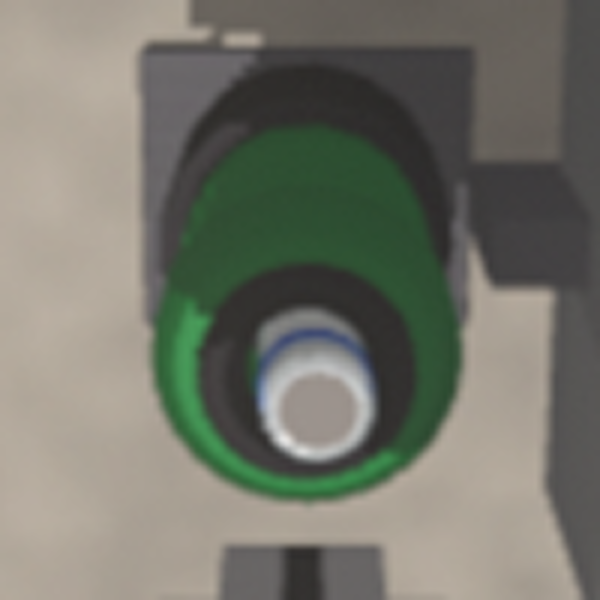

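View pics/s8.png

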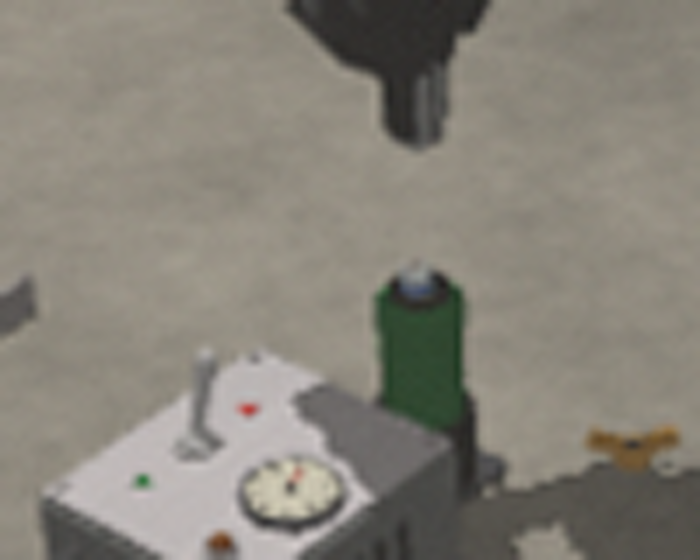

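The tube is down with roughly 10 mm showing. I'll check it obliquely from the toggle pre-pose before throwing.

```bash
cat >> h.py <<'E'
YAW=-5.37
M=np.array([.4555,-.1248])
X=np.array([np.cos(np.radians(YAW)),np.sin(np.radians(YAW))]);Y=np.array([-X[1],X[0]])
B=M+.115*X
def bx(x,y,z): return np.array([*(B+x*X+y*Y),z])
E
python3 - <<'E'
from h import *
from cell import bot
import pickle
np.set_printoptions(precision=4,suppress=True)
R=ori(YAW)
bot.movel(bx(-.035,-.045,.30),R,speed=.15); bot.pause(.2)
print(bot.read_tool_pos(),bot.read_time_s())
d=bot.get_image("wrist"); cv2.imwrite("pics/w9.png",d["pixels"][:,:,::-1])
pickle.dump(d,open("w9.pkl","wb"))
a=proj(d,[[*M,z] for z in (.112,.122,.132)]); print(a)
u,v=a[0].astype(int); u0=max(0,u-50);v0=max(0,v-50);print(u0,v0)
crop(d,u0,v0,100,100,6,"pics/w9c.png")
E
```

```text
[ 0.5307 -0.1768  0.3007] 17.9583
[[168.1295 166.9877]
 [158.3626 170.5733]
 [147.2455 174.6503]]
118 116
```

View pics/w9.png

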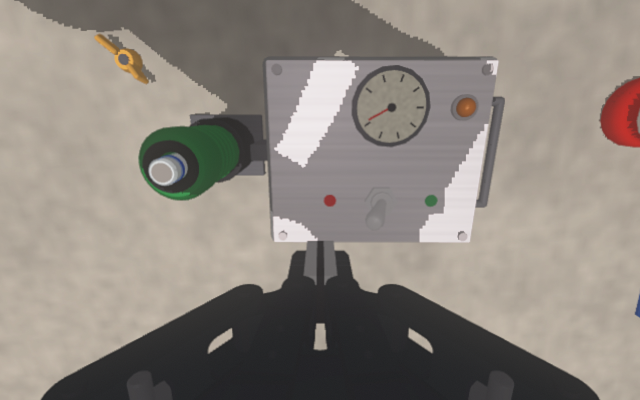

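View pics/w9c.png

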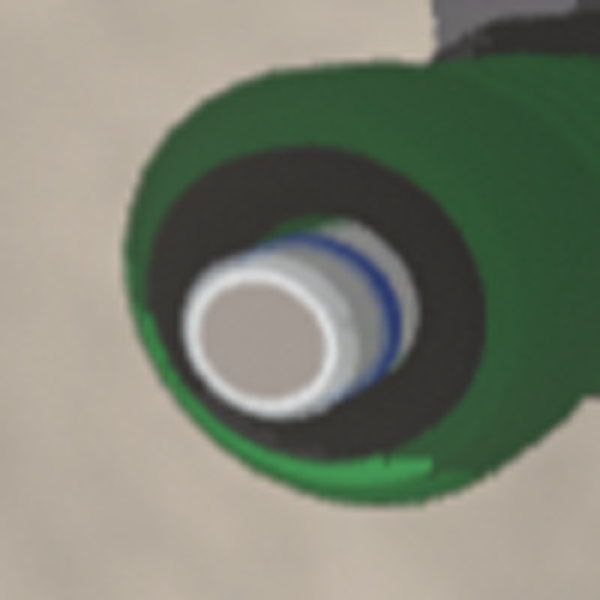

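```bash
python3 - <<'E'
from h import *
import pickle
np.set_printoptions(precision=4,suppress=True)
d8,_=pickle.load(open("w8.pkl","rb")); d9=pickle.load(open("w9.pkl","rb"))
f=lambda u0,v0,x,y:(u0+(x+.5)/6-.5,v0+(y+.5)/6-.5)
print("collar",tri([(d8,*f(270,150,307.5,370)),(d9,*f(118,116,317,303))]))
print("tubetop",tri([(d8,*f(270,150,318.5,410)),(d9,*f(118,116,264,341))]))
E
```

```text
collar [ 0.4559 -0.1246  0.1101]
tubetop [ 0.4571 -0.1257  0.1224]
```

Triangulation says 12.3 ± 1.5 mm showing, while the contact height says 9.7 mm. That's too near the limit, so I'll push once more, centred on the measured tube top, before the toggle.

```bash
python3 - <<'E'
from h import *
from cell import bot
np.set_printoptions(precision=4,suppress=True)
R=ori(YAW); c=[.4568,-.1254]
bot.movel([*c,.32],R,speed=.15)
for z in (.298,.2965,.295,.294,.293,.292,.291,.290,.289):
    bot.movel([*c,z],R,speed=.05)
    f=np.array(bot.read_wrist_force()); p=bot.read_tool_pos(); print(round(z,4),p,f)
    if f[2]>55: print("stop");break
print(bot.read_time_s())
E
```

```text
0.298 [ 0.4569 -0.1255  0.2979] [-1.0496 -0.8132  0.3626]
0.2965 [ 0.4568 -0.1254  0.2966] [ 0.3287 -0.3826  0.2832]
0.295 [ 0.4569 -0.1254  0.2955] [-0.8698  0.2657  5.1131]
0.294 [ 0.4569 -0.1254  0.2952] [-2.8165  2.2385 13.2393]
0.293 [ 0.4569 -0.1254  0.2951] [-4.8791  1.5649 22.9699]
0.292 [ 0.4569 -0.1253  0.2949] [-7.8489  3.7449 31.316 ]
0.291 [ 0.4568 -0.1253  0.2948] [-9.8254  4.6473 40.9953]
0.29 [ 0.4568 -0.1252  0.2947] [-12.9598   4.9292  51.0375]
0.289 [ 0.4568 -0.1252  0.2945] [-15.4954   6.7734  59.7332]
stop
21.3667
```

Stiff stop at the same height with 60 N applied: tip at 0.122 m, i.e. 10 mm showing, so the tube is on the floor. Now the toggle.

```bash
python3 - <<'E'
from h import *
from cell import bot
np.set_printoptions(precision=4,suppress=True)
R=ori(YAW)
bot.movel([.4568,-.1254,.32],R,speed=.12)
bot.movel(bx(-.038,-.027,.305),R,speed=.15)
bot.movel(bx(-.038,-.027,.281),R,speed=.1); bot.pause(.2)
print(bot.read_tool_pos(),bot.read_wrist_force(),bot.read_time_s())
d=bot.get_image("wrist"); cv2.imwrite("pics/w10.png",d["pixels"][:,:,::-1])
d2=bot.get_image("scene"); crop(d2,240,120,100,80,7,"pics/s10.png")
E
```

```text
[ 0.5296 -0.1589  0.2817] [ 0.3467 -0.2089 -0.1964] 23.0583
```

View pics/w10.png

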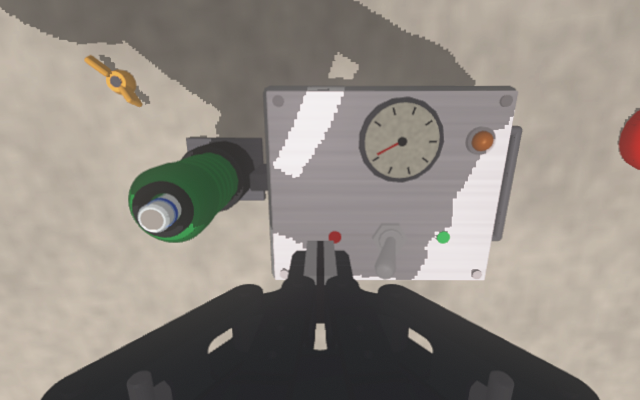

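View pics/s10.png

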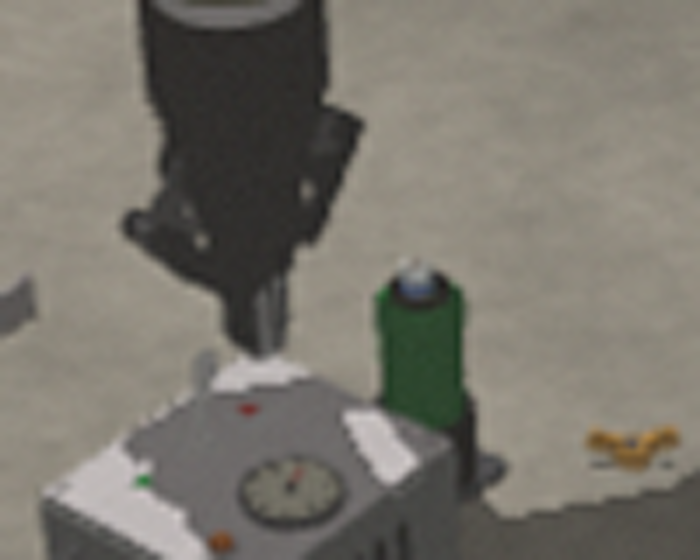

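Closed fingers sit left of the bat (fingers x≈320, bat x≈387) at the right row. Sweeping toward the green dot.

```bash
python3 - <<'E'
from h import *
from cell import bot
np.set_printoptions(precision=3,suppress=True)
R=ori(YAW)
xs=[-.028,-.022,-.016,-.012,-.008,-.004,0.,.004,.008]
for x in xs:
    bot.movel(bx(x,-.027,.281),R,speed=.06)
    f=np.array(bot.read_wrist_force()); print(x,bot.read_tool_pos(),f)
    if np.linalg.norm(f)>15: print("stop");break
print(bot.read_time_s())
d=bot.get_image("wrist"); cv2.imwrite("pics/w11.png",d["pixels"][:,:,::-1])
E
```

```text
-0.028 [ 0.54  -0.16   0.281] [-0.597  0.067 -0.039]
-0.022 [ 0.546 -0.16   0.281] [-2.355  0.183  0.675]
-0.016 [ 0.552 -0.161  0.281] [-0.034  0.306  0.24 ]
-0.012 [ 0.556 -0.161  0.281] [-1.35  -1.135  0.151]
-0.008 [ 0.56  -0.162  0.281] [-0.419  0.282  0.196]
-0.004 [ 0.564 -0.162  0.281] [-0.587  0.347  0.02 ]
0.0 [ 0.566 -0.162  0.281] [-15.259   0.531   7.672]
stop
24.975
```

View pics/w11.png

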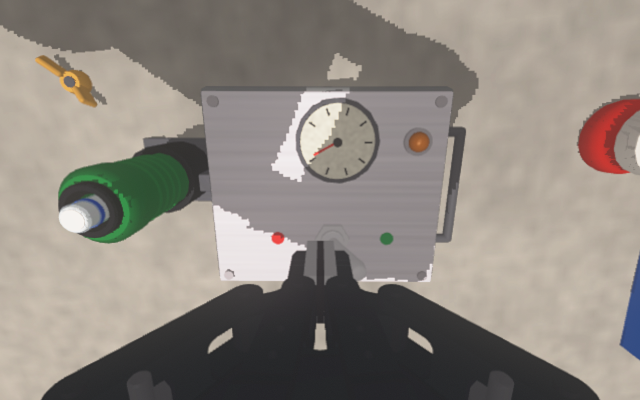

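```bash
python3 - <<'E'
from h import *
from cell import bot
np.set_printoptions(precision=3,suppress=True)
R=ori(YAW)
bot.movel(bx(-.03,-.027,.281),R,speed=.1)
bot.movel(bx(-.03,-.027,.33),R,speed=.12)
bot.movel(bx(-.03,-.087,.36),R,speed=.15)
bot.pause(.2)
print(bot.read_wrist_force(),bot.read_time_s())
d=bot.get_image("wrist"); cv2.imwrite("pics/w12.png",d["pixels"][:,:,::-1])
d2=bot.get_image("scene"); crop(d2,240,120,100,80,7,"pics/s12.png"); crop(d2,220,140,210,160,3.5,"pics/s12b.png")
for n,x in(("off",-.0078),("on",.0158)): print(n,proj(d,[bx(x,-.027,.123)]),proj(d2,[bx(x,-.027,.123)]))
E
```

```text
[ 0.091 -0.231  0.011] 26.8333
off [[353.409 133.251]] [[269.532 169.984]]
on [[388.841 133.281]] [[264.014 173.662]]
```

View pics/w12.png

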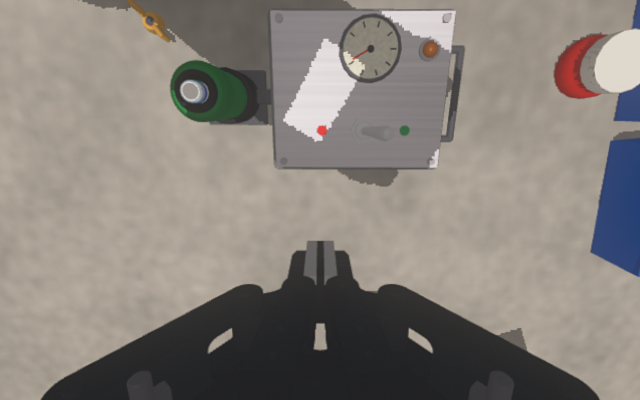

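View pics/s12.png

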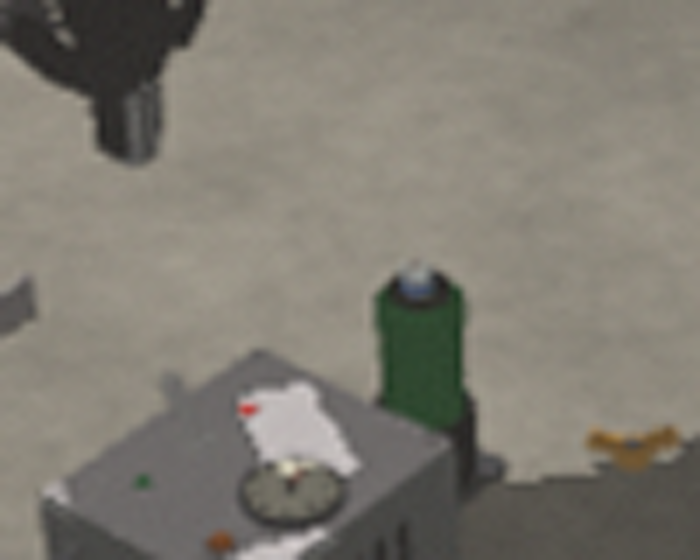

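View pics/s12b.png

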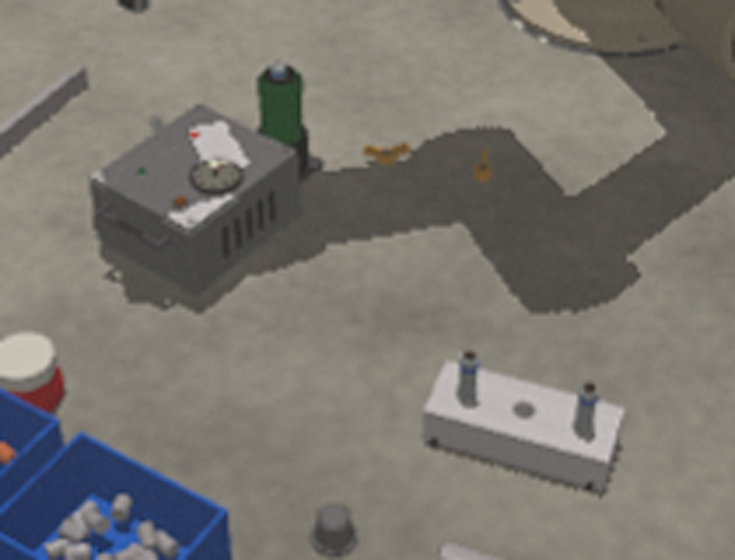

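The toggle tip is at pixel (388,133) in the wrist view; "on" predicts (389,133) and "off" predicts (353,133). The tube is still down in the collet, both spent tubes stand in the rack, the middle hole is empty and the gripper is clear.

```bash
python3 - <<'E'
from cell import bot
print(bot.read_joint_velocities()); bot.hand_in(); print(bot.read_time_s())
E
```

```text
[-0.1700373   0.03559829 -0.24130034 -0.00095595  0.06472864 -0.02608625]
the job is handed in; nothing more can be done
the job is handed in; nothing more can be done
```

I took the fresh tube from the rack's middle hole and set it on the collet's seal. Then I pushed it home with the closed fingers, threw the toggle to on, and handed the job in at about 27 s. No verdict was reported.

**Tube:** the second push met a stiff stop at the same height as the first, at up to 60 N. That puts the tube's top about 10 mm above the mouth. Two checks didn't fit neatly:
- **Height by camera:** triangulating from two wrist pictures gave about 12.3 mm showing (±1.5 mm), around the 12 mm limit. I trusted the contact height instead.
- **Seal force:** the readings between steps stayed near 0 N as the tube went past the seal, not the 10–20 N described. They were taken after each step had stopped, which may be why.

The tube's top sits about 1.5 mm off the collar's centre, within the 3 mm allowed.

**Toggle:** its tip shows at pixel (388,133), where "on" predicts (389,133) and "off" (353,133).

**Everything else:** in the last pictures both spent tubes stand in the rack, the bystanders in view look undisturbed, and the gripper is clear of everything. I judged these by eye and did not measure them.

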